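# Put the microscope stage inserts away in their rack

### The arm

A 6-joint arm with a two-finger parallel gripper is mounted at the origin on the work surface. World frame = base frame: x ahead of the robot, y to its left, z up, the work surface at z = 0. Lengths are in mm, angles in rad, forces in N, time in s.
With the tool pointing down it reaches from about 350 to 925 mm from the base axis. Payload 6.4 kg.
Tool frame: the origin (TCP) lies on the centre line of the jaws, within the pads' length; the fingertips stand 25 mm ahead of it and the grasp point (between the pads) lies 6 mm ahead of it; z points along the fingers, y is the line along which they close (so a half turn about z gives the same grasp; the last joint's range is limited). The gripper opens to 85 mm and grips with 20 to 120 N. Pads are 22 mm wide; open, the fingers measure 114 mm over their backs; the gripper's body (76 mm by 85 mm) begins 54 mm behind the grasp point. The pads swing forward as they close: fully open they stand 13 mm farther back than shut.
Start: joints at [0.976, 0.245, 1.558, -0, 1.339, -0.174], TCP at [265.518, 593.308, 256.29] pointing down, gripper open.
Joint ranges: [-3.13, 3.13], [-1.02, 2.26], [0.13, 2.54], [-0.95, 4.09], [0.21, 2.88], [-2.74, 2.74]. Speed limits (rad/s): [2.57, 2.57, 3.14, 3.14, 3.14, 3.14].

### API

Orientations are given as a unit quaternion [w, x, y, z].
In Python, from station import telemetry, cams, bot gives the robot as it stands.
- The arm moves only by the tool play_rows, never from a script. Its argument "rows" is a list that holds one entry, the list of rows, each a list of 7 numbers: the turn, a rotation vector about the world's x, y, z in degrees, then the shift along the world's x, y, z in mm, then the closure, from 0 (fully open) to 1 (shut). A call has 1 to 5 rows; each row is the pose to reach, as a shift and turn from the pose commanded when the call began; what a row does not reach only later rows make up. A row lasts 1/12 s, in which the tool goes at most 41.7 mm and 7.16 degrees, less where a joint would pass 70% of its speed; a pose out of reach is approached as far as the arm can. A call with a gripper value outside its range is refused whole. The fingers move at their own pace and stop on an object; "newtons" is the grip in N (left out, the last holds). Time passes only in rows, so rows that repeat a pose let the fingers close. It gives the time, the measured TCP pose, the force, the opening and the grip force at its end, in the units of the state.
- telemetry.get_obs(): the state, without advancing time (a new reading comes with each control period).
- cams.read_camera(name): name is "scene" or "top"; returns the picture (480x640x3 uint8, red, green, blue); there is no depth.
- cams.camera_model(name): a dict with "camera_matrix" (3x3 intrinsics, pixels), "k1" (the pictures are not rectified: a ray, as slopes to the right and down, at radius r is drawn at 1 + k1 r^2 times it, then the intrinsics apply), "R" (3x3) and "t" (3): a world point X has camera coordinates R X + t. Camera axes: x right, y down, z forward; pixel columns grow to the right and rows downward; lengths in mm; the calibration is good to about 2 mm. A picture is of the moment at which its call begins. camera_model takes no time and is no camera call.
- bot.finish_job(): hands the job in; it is judged then, once.
The state is a dict: "time_s": time; "joints": joint angles; "joint_velocities": joint speeds; "tau": joint torques, N m; "ee_pos": TCP position; "tool_rot": TCP orientation; "ft_force": force on the tool from outside, world axes, zero at the start; "wrist_torque": the same for the moment, N m; "grip_width": finger opening in mm; "finger_force": force on a finger pad.
Only numpy, scipy, OpenCV 4.12 (cv2) and the standard library are available. Lean on these libraries where they do the work, as an engineer would, in place of code of your own. Each camera call takes 0.05 s, during which the arm holds its last target. There are 200 camera calls.

### The job

The blue and the orange microscope stage inserts are leaning on their small stands. Put each one away in the slotted rack, in the slot whose tab has its own colour: standing upright on a long edge, fully down and about centred along the slot. Lower them in, do not drop them, and leave the grey inserts, bottles, jar and dish where they are.

Things in the scene. Friction and masses are not known exactly. Their poses are not given: they have to be found in the camera images.
- blue_insert: microscope stage insert: flat blue metal plate 116 mm wide, 96 high, 8 thick, about 0.19 kg, with a 64 x 34 mm window through its middle (top and bottom rails 31 mm high). Origin at the plate's centre; x across its thickness, y along its width (long edges), z along its height, up to the upper long edge. It starts leaning on the blue insert's stand, upper edge towards the robot.
- orange_insert: microscope stage insert: flat orange metal plate 116 mm wide, 96 high, 8 thick, about 0.19 kg, with a 64 x 34 mm window through its middle (top and bottom rails 31 mm high). Origin at the plate's centre; x across its thickness, y along its width (long edges), z along its height, up to the upper long edge. It starts leaning on the orange insert's stand, upper edge towards the robot.
- blue_stand: fixed white stand under the blue insert; base 130 x 110 mm, origin at its underside, x away from the robot. Its back panel leans 35 degrees from vertical, top towards the robot; the insert lies on it, lower edge on a ledge 22 mm above the table, upper edge about 100 mm up. The panel is 90 mm wide and backs only the lower 58 mm of the insert: its upper 38 mm is free on both sides.
- orange_stand: fixed white stand under the orange insert; base 130 x 110 mm, origin at its underside, x away from the robot. Its back panel leans 35 degrees from vertical, top towards the robot; the insert lies on it, lower edge on a ledge 22 mm above the table, upper edge about 100 mm up. The panel is 90 mm wide and backs only the lower 58 mm of the insert: its upper 38 mm is free on both sides.
- rack: fixed aluminium rack with four equal slots in a row along its x, 48 mm apart (at x = -72, -24, 24, 72 mm). Each has a low colour tab on the base plate at one end: one blue, one orange, two grey; their order varies. Origin under the row's middle, on the table; z up. Base 210 x 150 x 12 mm.
- blue_slot (a point): rack slot with the blue tab. Point at the middle of the slot's floor, 12 mm above the table; x across the slot, y along it, z up. 12 mm wide between two white fins 90 mm long (along y), 30 mm high above the floor, then flared lips up to 42 mm that widen the mouth to about 25 mm; ends open. The tab (26 x 16 x 8 mm high) lies 80 mm from the slot's middle in -y.
- orange_slot (a point): rack slot with the orange tab. Point at the middle of the slot's floor, 12 mm above the table; x across the slot, y along it, z up. 12 mm wide between two white fins 90 mm long (along y), 30 mm high above the floor, then flared lips up to 42 mm that widen the mouth to about 25 mm; ends open. The tab (26 x 16 x 8 mm high) lies 80 mm from the slot's middle in -y.
- grey1_insert: dark grey stage insert of the same size as the coloured ones, standing loose in a slot with a grey tab; not to be moved. Origin at its centre, 60 mm above the table; x across its thickness, z up.
- grey2_insert: dark grey stage insert of the same size as the coloured ones, standing loose in a slot with a grey tab; not to be moved. Origin at its centre, 60 mm above the table; x across its thickness, z up.
- reagent_bottle: bystander: amber bottle, 64 mm across, 150 mm high. Origin at the centre of its underside, z up.
- sample_jar: bystander: small clear jar, 56 mm across, 70 mm high. Origin at the centre of its underside, z up.
- dish: bystander: low white dish, 88 mm across, 16 mm high. Origin at the centre of its underside, z up.
- wash_bottle: bystander: white bottle with a red cap, 70 mm across, 170 mm high. Origin at the centre of its underside, z up.
There are look-alikes about, which are no part of the job. Of the things like the orange_insert, leave any that is purple; of the rest the larger one is meant.

How it is judged:
By the outcome, as a careful person would: the job done as asked, in the order asked, and still so for the second after the job is handed in, with the robot touching nothing.
It also fails if it takes over 61 s, if anything falls off the work surface, if the arm or the gripper's body presses on something with over 40 N, if the wrist force passes 120 N, or if a joint passes its speed limit or range.

## Working session

There is one attempt and no reset: what is moved stays moved. The work goes in short steps, Python scripts to look and compute and a tool call to move; the robot and the scene stay as the last step left them, time stands still between calls to the robot, and variables do not carry over. Pictures are saved under pics/ and viewed, at most 10 in all, crops included, and the job is handed in when it is done.

Besides the shell and the picture viewer there is one more tool, called after ">>>" as a command line: name --argument value ..., lists and objects as JSON in quotes. play_rows: Moves the arm, as the interface text tells. Its arguments: {"type":"object","properties":{"rows":{"type":"array"},"newtons":{"type":"number"}},"required":["rows"]}

```bash
mkdir -p pics; ls
python3 - <<'E'
from station import telemetry,cams,bot
import cv2,numpy as np
for n in("scene","top"):
    im=cams.read_camera(n);cv2.imwrite(f"pics/{n}0.png",im[:,:,::-1])
    m=cams.camera_model(n);print(n,np.round(m["camera_matrix"],1).tolist(),m["k1"],np.round(m["R"],3).tolist(),np.round(m["t"],1).tolist())
o=telemetry.get_obs();print({k:np.round(v,3).tolist() for k,v in o.items()})
E
```

```text
pics
scene [[461.5, 0.0, 321.2], [0.0, 461.5, 243.2], [0.0, 0.0, 1.0]] -0.02807403132933882 [[-0.042, 0.999, 0.017], [0.718, 0.042, -0.695], [-0.695, -0.017, -0.719]] [144.2, -354.2, 1581.8]
top [[530.3, 0.0, 315.2], [0.0, 530.3, 234.0], [0.0, 0.0, 1.0]] 0.005911507546521342 [[0.019, -1.0, -0.0], [-0.985, -0.019, -0.169], [0.169, 0.003, -0.986]] [-110.0, 572.7, 1101.8]
{'time_s': 0.1, 'joints': [0.976, 0.246, 1.559, 0.0, 1.339, -0.174], 'joint_velocities': [0.0, -0.002, -0.001, 0.001, 0.001, -0.001], 'tau': [-0.0, -43.067, -32.713, -0.0, 0.003, 0.0], 'ee_pos': [265.25, 592.93, 255.296], 'tool_rot': [-0.0, 0.209, 0.978, -0.001], 'ft_force': [0.578, 0.676, -0.302], 'wrist_torque': [-0.026, 0.047, 0.007], 'finger_force': 0.0, 'grip_width': 85.229}
```

View pics/scene0.png

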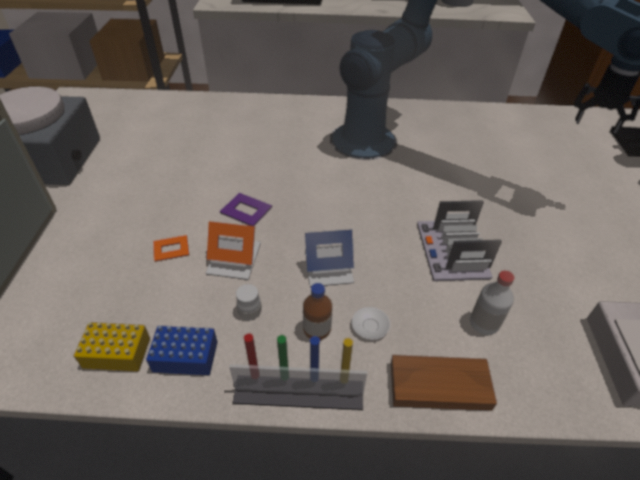

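View pics/top0.png

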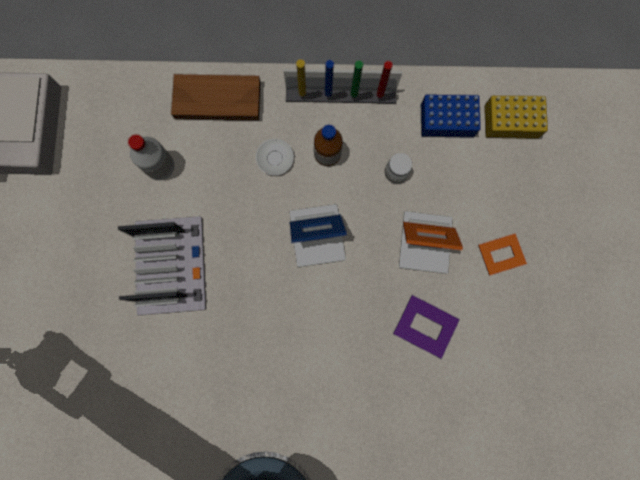

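The scene view shows the leaning blue (330,250) and orange (232,244) inserts, and the rack at about (455,245). The top view puts these at (318,228), (432,236) and (170,265). The rack slots, from far to near, are grey, blue (tab 196,252), orange (196,273), grey. The small orange plate (502,254) and the purple one are decoys.

```bash
cat > h.py <<'E'
import cv2,numpy as np
from station import telemetry,cams,bot
M={n:cams.camera_model(n) for n in("scene","top")}
def ray(n,p):
    m=M[n];K=np.array(m["camera_matrix"]);d=np.array([(p[0]-K[0,2])/K[0,0],(p[1]-K[1,2])/K[1,1]]);u=d.copy()
    for _ in range(8):u=d/(1+m["k1"]*(u@u))
    R=np.array(m["R"]);return -R.T@np.array(m["t"]),R.T@np.array([u[0],u[1],1.])
def plane(n,p,z):
    c,d=ray(n,p);return c+d*(z-c[2])/d[2]
def tri(ps,pt):
    (c,d),(e,f)=ray("scene",ps),ray("top",pt)
    s=np.linalg.lstsq(np.stack([d,-f],1),e-c,rcond=None)[0]
    a,b=c+s[0]*d,e+s[1]*f;return (a+b)/2,np.linalg.norm(a-b)
E
cat > m.py <<'E'
from h import *
np.set_printoptions(precision=1,suppress=True)
I={n:cv2.imread(f"pics/{n}0.png") for n in M}
def blobs(n,col,box):
    hsv=cv2.cvtColor(I[n],cv2.COLOR_BGR2HSV);x0,y0,x1,y1=box
    lo,hi={"b":((105,90,30),(125,255,255)),"o":((3,150,80),(18,255,255)),"w":((110,8,120),(160,60,255))}[col]
    k=np.zeros(hsv.shape[:2],np.uint8);k[y0:y1,x0:x1]=cv2.inRange(hsv,lo,hi)[y0:y1,x0:x1]
    return k
def quad(k):
    c=max(cv2.findContours(k,0,2)[0],key=cv2.contourArea);c=cv2.convexHull(c)
    q=cv2.minAreaRect(c)
    for e in np.linspace(1,15,60):
        a=cv2.approxPolyDP(c,e,True)
        if len(a)==4:break
    a=a[:,0].astype(float);o=np.argsort(a[:,1]);t,b=a[o[:2]],a[o[2:]]
    return np.vstack([t[np.argsort(t[:,0])],b[np.argsort(b[:,0])]])  # TL TR BL BR
B={"b":((295,222,365,275),(280,205,355,250)),"o":((200,215,262,270),(398,215,468,258))}
for c in "bo":
    s,t=quad(blobs("scene",c,B[c][0])),quad(blobs("top",c,B[c][1]))
    t=t[::-1] # top view is turned half a turn
    print(c,s.tolist(),t.tolist())
    P=[]
    for a,b in zip(s,t):
        p,e=tri(a,b);P.append(p);print(p,round(e,1))
    P=np.array(P);print("centre",P.mean(0),"w,h",np.linalg.norm(P[0]-P[1]),np.linalg.norm(P[0]-P[2]),"mid",(P[0]+P[1])/2)
for c in "bo":
    for n,bx in(("scene",(420,225,450,262)),("top",(185,240,206,285))):
        k=blobs(n,c,bx);m=cv2.moments(k,True)
        if m["m00"]:p=(m["m10"]/m["m00"],m["m01"]/m["m00"]);print("tab",c,n,m["m00"],p,plane(n,p,20))
cv2.imwrite("pics/crop1.png",np.hstack([cv2.resize(I["top"][205:325,110:215],None,fx=5,fy=5,interpolation=2)[:600,:525]]))
cv2.imwrite("pics/crop2.png",np.vstack([cv2.resize(I["top"][200:275,280:470],None,fx=4,fy=4,interpolation=2),cv2.resize(I["scene"][215:290,200:360],None,fx=4.75,fy=4,interpolation=2)]))
E
python3 m.py
```

```text
b [[311.0, 268.0]] [[346.0, 233.0], [292.0, 241.0], [339.0, 215.0], [290.0, 223.0]]
[ 587.2 -157.    -2.7] 23.3Traceback (most recent call last):
  File "m.py", line 25, in <module>
    P=np.array(P);print("centre",P.mean(0),"w,h",np.linalg.norm(P[0]-P[1]),np.linalg.norm(P[0]-P[2]),"mid",(P[0]+P[1])/2)
                                                                     ~^^^
IndexError: index 1 is out of bounds for axis 0 with size 1
```

```bash
sed -i 's/(105,90,30),(125/(105,int("'"$X"'0"[:0] or 65),30),(130/' m.py; sed -i 's/int([^)]*) *or 65)/65/; s/int("0"\[:0\] or 65)/65/' m.py; grep -n '"b":(' m.py
python3 - <<'E'
import cv2
h=cv2.cvtColor(cv2.imread("pics/scene0.png"),cv2.COLOR_BGR2HSV)
for p in((310,240),(345,240),(330,264),(330,278),(433,253),(429,240),(280,250)):print(p,h[p[1],p[0]])
E
python3 m.py
```

```text
6:    lo,hi={"b":((105,65,30),(130,255,255)),"o":((3,150,80),(18,255,255)),"w":((110,8,120),(160,60,255))}[col]
17:B={"b":((295,222,365,275),(280,205,355,250)),"o":((200,215,262,270),(398,215,468,258))}
(310, 240) [114  55  93]
(345, 240) [114  73  91]
(330, 264) [113  64  92]
(330, 278) [  0   3 152]
(433, 253) [111 138  96]
(429, 240) [ 12 215 164]
(280, 250) [ 11  27 152]
b [[308.0, 250.0], [330.0, 262.0], [308.0, 270.0], [331.0, 266.0]] [[346.0, 232.0], [292.0, 241.0], [339.0, 215.0], [290.0, 222.0]]
[ 579.2 -159.4   55.1] 12.1
[566.7 -72.2   1.9] 50.7
[ 622.  -150.9   28.9] 0.2
[604.7 -68.8  30.1] 52.2
centre [ 593.1 -112.8   29. ] w,h 102.89952971707659 50.92303469357386 mid [ 572.9 -115.8   28.5]
o [[209.0, 223.0], [253.0, 227.0], [208.0, 258.0], [250.0, 263.0]] [[461.0, 248.0], [407.0, 242.0], [453.0, 228.0], [404.0, 222.0]]
[ 542.7 -400.9   98.2] 0.3
[ 552.8 -289.5  100.5] 0.8
[ 597.3 -403.1   29.3] 0.3
[ 608.7 -295.2   30.2] 0.5
centre [ 575.4 -347.2   64.6] w,h 111.92469166319638 87.94096895206852 mid [ 547.7 -345.2   99.3]
tab b scene 39.0 (432.9230769230769, 252.82051282051282) [537.8 167.3  20. ]
tab b top 77.0 (195.02597402597402, 251.14285714285714) [536.2 166.1  20. ]
tab o scene 29.0 (428.7241379310345, 239.48275862068965) [489.7 162.2  20. ]
tab o top 69.0 (196.1304347826087, 272.6521739130435) [488.6 160.9  20. ]
```

View pics/crop1.png

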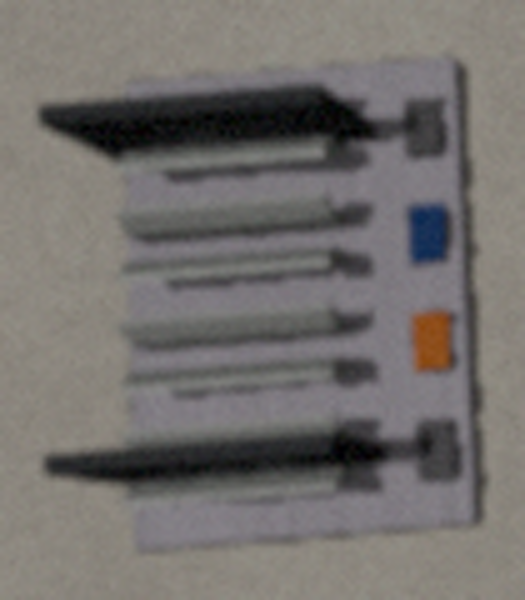

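View pics/crop2.png

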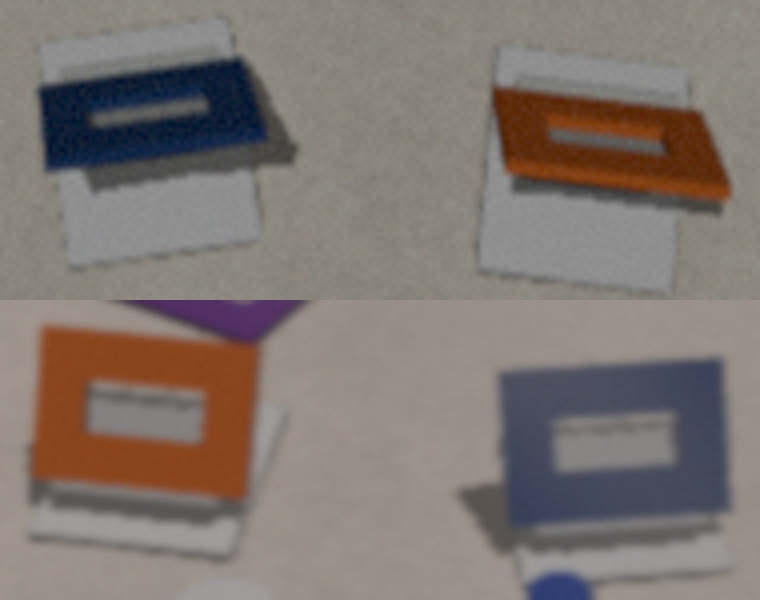

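The crops confirm the rack layout: blue tab (429,233) and orange tab (433,341) in crop 1. Both plates are fully visible. Orange triangulates to 112x88 with its top at z = 99, which agrees with what was given. The blue mask needs a lower saturation threshold.

```bash
sed -i 's/(105,65,30)/(105,38,30)/' m.py; python3 m.py | head -7
cat >> h.py <<'E'
from scipy.spatial.transform import Rotation as Ro
def tool(yaw,tilt):
    t=np.radians(tilt);c,s=np.cos(t),np.sin(t)
    return Ro.from_euler("z",yaw,degrees=True)*Ro.from_matrix(np.array([[0,c,s],[1,0,0],[0,s,-c]]))
def now():
    o=telemetry.get_obs();q=o["tool_rot"];return Ro.from_quat([q[1],q[2],q[3],q[0]]),np.array(o["ee_pos"])
def delta(R,p):
    r0,p0=now();d=(R*r0.inv()).as_rotvec(degrees=True);print("rot",np.round(d,2),"|",round(np.linalg.norm(d),1),"shift",np.round(np.array(p)-p0,1))
E
python3 - <<'E'
from h import *
delta(tool(0,0),[500,-100,240]);delta(tool(6,35),[500,-100,240])
E
```

```text
b [[306.0, 234.0], [351.0, 231.0], [307.0, 270.0], [352.0, 266.0]] [[345.0, 235.0], [292.0, 242.0], [340.0, 215.0], [290.0, 222.0]]
[ 565.6 -160.    96.8] 2.2
[548.8 -50.5  97. ] 1.9
[ 622.1 -153.2   28.8] 0.0
[603.9 -42.8  30.1] 0.3
centre [ 585.1 -101.6   63.2] w,h 110.82534745491871 88.72678113234153 mid [ 557.2 -105.3   96.9]
o [[209.0, 223.0], [253.0, 227.0], [208.0, 258.0], [250.0, 263.0]] [[461.0, 248.0], [407.0, 242.0], [453.0, 228.0], [404.0, 222.0]]
rot [ 4.000e-02 -9.000e-02 -6.589e+01] | 65.9 shift [ 234.8 -692.9  -15.3]
rot [ 21.53 -29.72 -57.94] | 68.6 shift [ 234.8 -692.9  -15.3]
```

Run:
```python
from h import *
R=tool(9,35);c=np.array([585.1,-101.6,63.3]);z=R.as_matrix()[:,2]
g=c-42*z;delta(R,g-100*z);print(g,(g-100*z),z*100)
r0,p0=now();d=(R*r0.inv()).as_rotvec(degrees=True);print(d/2)
```

```text
rot [ 22.2  -29.02 -55.05] | 66.1 shift [ 239.4 -707.3  -75.7]
[ 561.30638014 -105.36853917   97.70438586] [ 504.65490428 -114.34125146  179.61959029] [ 56.65147586   8.9727123  -81.91520443]
[ 11.10081742 -14.51052375 -27.52360896]
```

>>> play_rows --rows '[[[2.2,-2.9,-5.5,12,-35,0,0.3],[4.4,-5.8,-11,24,-70,0,0.5],[6.6,-8.7,-16.5,36,-105,0,0.5],[8.8,-11.6,-22,48,-140,0,0.5],[11.1,-14.5,-27.5,60,-177,0,0.5]]]' --newtons 40

```text
time_s: 0.52
ee_pos: [325.6, 414.7, 255.8]
tool_rot: [0.103, 0.433, 0.887, 0.12]
ft_force: [1.0, -0.5, 0.2]
grip_width: 42.8
finger_force: 0.0
```

>>> play_rows --rows '[[[2.2,-2.9,-5.5,12,-35,0,0.5],[4.4,-5.8,-11,24,-70,0,0.5],[6.6,-8.7,-16.5,36,-105,0,0.5],[8.8,-11.6,-22,48,-140,0,0.5],[11.1,-14.5,-27.5,60,-177,0,0.5]]]'

```text
time_s: 0.93
ee_pos: [385.3, 237.9, 255.9]
tool_rot: [0.197, 0.62, 0.724, 0.23]
ft_force: [0.5, -0.6, -0.3]
grip_width: 42.7
finger_force: 0.0
```

>>> play_rows --rows '[[[0,0,0,12,-35,0,0.5],[0,0,0,24,-70,0,0.5],[0,0,0,36,-105,0,0.5],[0,0,0,48,-140,0,0.5],[0,0,0,60,-177,0,0.5]]]'

```text
time_s: 1.35
ee_pos: [445.4, 60.7, 256.4]
tool_rot: [0.196, 0.619, 0.725, 0.23]
ft_force: [1.0, 1.4, -0.8]
grip_width: 43.0
finger_force: 0.0
```

>>> play_rows --rows '[[[0,0,0,12,-35,0,0.5],[0,0,0,24,-70,-20,0.5],[0,0,0,36,-105,-40,0.5],[0,0,0,48,-140,-60,0.5],[0,0,0,60,-177,-75,0.5]]]'

```text
time_s: 1.77
ee_pos: [504.5, -115.2, 179.7]
tool_rot: [0.195, 0.62, 0.725, 0.229]
ft_force: [0.6, 1.0, 1.1]
grip_width: 43.0
finger_force: 0.0
```

Run:
```python
from h import *
R=tool(9,35);delta(R,[561.3,-105.4,97.7]);o=telemetry.get_obs();print(o["time_s"],o["grip_width"],np.round(o["joints"],2),np.round(o["joint_velocities"],2))
```

```text
rot [-0.05  0.01  0.01] | 0.1 shift [ 56.8   9.8 -82. ]
1.7667 43.01209549453817 [-0.63 -0.23  2.27  0.64  0.76 -1.19] [-0.76  1.2  -0.57  0.66 -0.13 -1.35]
```

>>> play_rows --rows '[[[0,0,0,10,2,-15,0.5],[0,0,0,20,3,-30,0.5],[0,0,0,30,5,-44,0.5],[0,0,0,40,7,-58,0.5],[0,0,0,45,8,-65,0.5]]]'

```text
time_s: 2.18
ee_pos: [549.8, -105.1, 114.4]
tool_rot: [0.194, 0.619, 0.725, 0.229]
ft_force: [-0.6, -0.7, -1.1]
grip_width: 42.8
finger_force: 0.0
```

>>> play_rows --rows '[[[0,0,0,3,0.5,-4,0.5],[0,0,0,6,1,-8.5,0.5],[0,0,0,9,1.3,-13,0.5],[0,0,0,11.8,1.7,-17,0.5],[0,0,0,11.8,1.7,-17,0.5]]]'

```text
time_s: 2.6
ee_pos: [562.0, -103.8, 99.3]
tool_rot: [0.196, 0.619, 0.725, 0.229]
ft_force: [0.1, -0.6, -0.6]
grip_width: 42.9
finger_force: 0.0
```

Run:
```python
from h import *
R=tool(9,35);delta(R,[561.3,-105.4,97.7]);o=telemetry.get_obs();print(o["time_s"],o["grip_width"],o["ft_force"])
I=[cams.read_camera(n)[:,:,::-1] for n in("scene","top")]
cv2.imwrite("pics/g1.png",np.hstack([cv2.resize(I[0][180:300,270:390],(400,400)),cv2.resize(I[1][180:280,260:360],(400,400))]))
```

```text
rot [-0.01  0.06 -0.05] | 0.1 shift [-0.7 -1.6 -1.6]
2.6 42.86127162696348 [ 0.11720247 -0.56094413 -0.63309933]
```

View pics/g1.png

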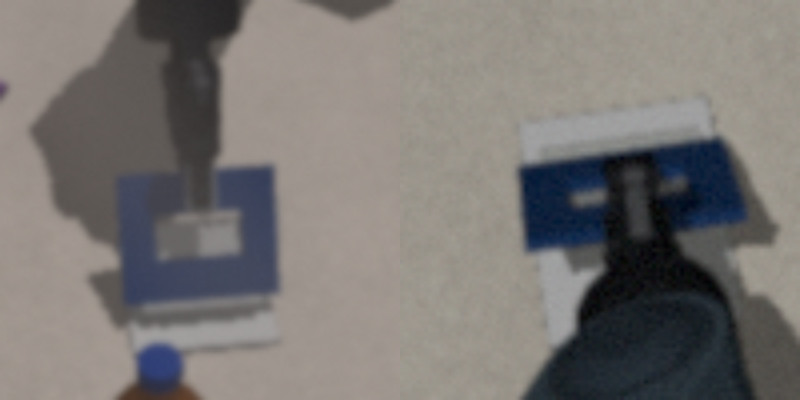

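The picture shows the front finger centred on the blue plate's width (crop 200,190), with its tip just at the window's top edge. The fingers straddle the plate, so I close and lift.

>>> play_rows --rows '[[[0,0,0,0,0,0,0.7],[0,0,0,0,0,0,0.8],[0,0,0,0,0,0,0.9],[0,0,0,0,0,0,1],[0,0,0,0,0,0,1]]]' --newtons 50

```text
time_s: 3.12
ee_pos: [561.9, -104.1, 100.1]
tool_rot: [0.196, 0.619, 0.726, 0.229]
ft_force: [-6.2, -1.0, 5.1]
grip_width: 7.3
finger_force: 49.2
```

>>> play_rows --rows '[[[0,0,0,0,0,0,1],[0,0,0,0,0,0,1],[0,0,0,0,0,0,1],[0,0,0,0,0,0,1],[0,0,0,0,0,0,1]]]'

```text
time_s: 3.53
ee_pos: [561.9, -104.1, 100.1]
tool_rot: [0.196, 0.619, 0.726, 0.229]
ft_force: [-5.5, -0.8, 4.8]
grip_width: 7.5
finger_force: 49.2
```

Run:
```python
from h import *
delta(tool(9,35),[561.3,-105.4,97.7]);delta(tool(6.2,0),[528.5,246.2,250])
r0,p0=now();
```

```text
rot [ 0.05  0.09 -0.08] | 0.1 shift [-0.6 -1.3 -2.4]
rot [-4.61 34.78 -2.8 ] | 35.2 shift [-33.4 350.3 149.9]
```

>>> play_rows --rows '[[[0,0,0,0,0,8,1],[0,0,0,0,0,30,1],[0,0,0,0,0,65,1],[0,0,0,0,0,105,1],[0,0,0,0,0,140,1]]]'

```text
time_s: 3.95
ee_pos: [561.4, -103.7, 241.6]
tool_rot: [0.196, 0.619, 0.725, 0.229]
ft_force: [1.3, -1.1, -1.4]
grip_width: 7.1
finger_force: 49.2
```

>>> play_rows --rows '[[[-0.5,3.5,-0.3,-3,15,5,1],[-0.9,7,-0.6,-6,40,10,1],[-1.4,10.5,-0.8,-10,70,10,1],[-1.8,14,-1.1,-13,100,10,1],[-2.3,17.4,-1.4,-17,130,10,1]]]'

```text
time_s: 4.37
ee_pos: [544.4, 27.1, 250.4]
tool_rot: [0.099, 0.652, 0.743, 0.115]
ft_force: [0.4, 0.7, -2.2]
grip_width: 7.2
finger_force: 49.1
```

>>> play_rows --rows '[[[-0.5,3.5,-0.3,-3,30,0,1],[-0.9,7,-0.6,-6,60,0,1],[-1.4,10.5,-0.8,-10,90,0,1],[-1.8,14,-1.1,-13,115,0,1],[-2.3,17.4,-1.4,-17,130,0,1]]]'

```text
time_s: 4.78
ee_pos: [527.3, 158.5, 250.1]
tool_rot: [-0.001, 0.668, 0.744, -0.001]
ft_force: [0.0, -0.3, -1.7]
grip_width: 7.2
finger_force: 49.1
```

>>> play_rows --rows '[[[0,0,0,0,20,0,1],[0,0,0,0,50,0,1],[0,0,0,0,75,0,1],[0,0,0,0,90,0,1],[0,0,0,0,90,0,1]]]'

```text
time_s: 5.2
ee_pos: [527.3, 248.5, 249.7]
tool_rot: [-0.001, 0.667, 0.745, 0.0]
ft_force: [-1.3, 0.1, -1.6]
grip_width: 6.9
finger_force: 49.1
```

Run:
```python
from h import *
delta(tool(6.2,0),[528.5,246.2,180]);o=telemetry.get_obs();print(o["time_s"],o["grip_width"],o["finger_force"],o["ft_force"])
I=[cams.read_camera(n)[:,:,::-1] for n in("scene","top")]
for n,i in zip(M,I):cv2.imwrite(f"pics/h1{n}.png",i)
cv2.imwrite("pics/h1.png",np.hstack([cv2.resize(I[0][140:300,380:540],(400,400)),cv2.resize(I[1][180:330,90:240],(400,400))]))
```

```text
rot [-0.04 -0.04 -0.09] | 0.1 shift [  1.2  -2.3 -69.7]
5.2 6.8739330819072935 49.08223628997803 [-1.34491907  0.0942383  -1.57260392]
```

View pics/h1.png

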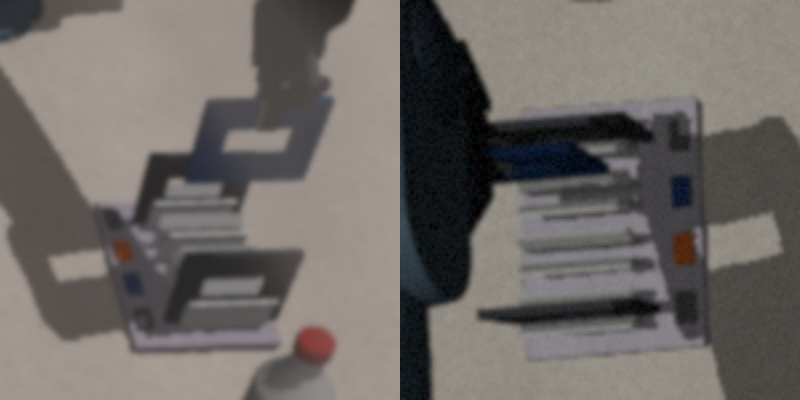

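The blue plate hangs upright above the rack. Its lower corners are at scene pixels (455,212) and (503,211). I check its offset and tilt with rays, and the slot from the fins.

```bash
cat > k.py <<'E'
from m import *
import sys
def held(c,sfx,bx,zb,zt):
    I["scene"]=cv2.imread(f"pics/{sfx}scene.png")
    q=quad(blobs("scene",c,bx));print(q.tolist())
    P=[plane("scene",p,z) for p,z in zip(q,(zt,zt,zb,zb))]
    for p in P:print(p)
    print("top mid",(P[0]+P[1])/2,"bot mid",(P[2]+P[3])/2,"yaw",[np.degrees(np.arctan2(-(b-a)[0],(b-a)[1])) for a,b in((P[0],P[1]),(P[2],P[3]))],"w",np.linalg.norm(P[0]-P[1]),np.linalg.norm(P[2]-P[3]))
E
python3 - <<'E' | tail -7
from k import *
held("b","h1",(450,170,520,215),158,254)
r,p=now();print(p,r.as_matrix()[:,2])
E
```

```text
[[454.0, 209.0], [463.0, 192.0], [456.0, 212.0], [473.0, 210.0]]
[631.2 154.7 254. ]
[574.1 183.3 254. ]
[531.5 196.7 158. ]
[521.7 239.  158. ]
top mid [602.7 169.  254. ] bot mid [526.6 217.8 158. ] yaw [np.float64(63.41715717493565), np.float64(13.05190654435811)] w 63.866797954989174 43.460878169133665
[527.6 246.1 249.6] [-0. -0. -1.]
```

Run:
```python
from h import *
np.set_printoptions(precision=1,suppress=True)
for p,z in(((455.2,212),158),((503.2,211.2),158),((462.5,180),254),((512.8,179.2),254)):print(plane("scene",p,z))
h=cv2.cvtColor(cv2.imread("pics/h1scene.png"),cv2.COLOR_BGR2HSV)
print(h[212-6:212+3,480].tolist(),h[200,450:460].tolist())
# fin upper ends (z=54 lips) top view pic0: blue slot from crop1 px/5+offset
for a in((125,225),(330,200),(125,267),(335,255)):print(a,plane("top",(110+a[0]/5,205+a[1]/5),54))
```

```text
[531.7 194.7 158. ]
[521.4 311.6 158. ]
[531.9 189.5 254. ]
[521.1 304.6 254. ]
[[120, 14, 75], [126, 17, 74], [126, 17, 74], [124, 24, 75], [125, 20, 75], [132, 16, 80], [0, 13, 100], [11, 22, 125], [13, 26, 138]] [[11, 26, 138], [12, 24, 137], [12, 28, 136], [14, 25, 135], [12, 25, 133], [14, 22, 125], [5, 15, 104], [150, 7, 74], [115, 49, 63], [113, 54, 61]]
(125, 225) [531.6 287.2  54. ]
(330, 200) [544.2 199.9  54. ]
(125, 267) [513.5 285.8  54. ]
(335, 255) [520.4 196.3  54. ]
```

>>> play_rows --rows '[[[0,0,0,0.5,-1,-20,1],[0,0,0,0.5,-2.5,-45,1],[0,0,0,0.5,-2.5,-70,1],[0,0,0,0.5,-2.5,-88,1],[0,0,0,0.5,-2.5,-95,1]]]'

```text
time_s: 5.72
ee_pos: [526.6, 241.7, 151.4]
tool_rot: [-0.002, 0.669, 0.743, -0.003]
ft_force: [-0.6, -0.5, -1.9]
grip_width: 7.0
finger_force: 49.0
```

Run:
```python
from h import *
o=telemetry.get_obs();print(o["time_s"],o["grip_width"],o["finger_force"],o["ft_force"],o["ee_pos"])
I=[cams.read_camera(n)[:,:,::-1] for n in("scene","top")]
for n,i in zip(M,I):cv2.imwrite(f"pics/h2{n}.png",i)
cv2.imwrite("pics/h2.png",np.hstack([cv2.resize(I[0][190:290,415:515],(500,500),interpolation=2),cv2.resize(I[1][210:330,110:230],(300,300))[:,:].repeat(2,0)[:500]]))
```

```text
5.7167 7.042048419191445 49.025976061820984 [-0.6332666  -0.48084648 -1.86698035] [526.62591083 241.73662925 151.35389911]
```

View pics/h2.png

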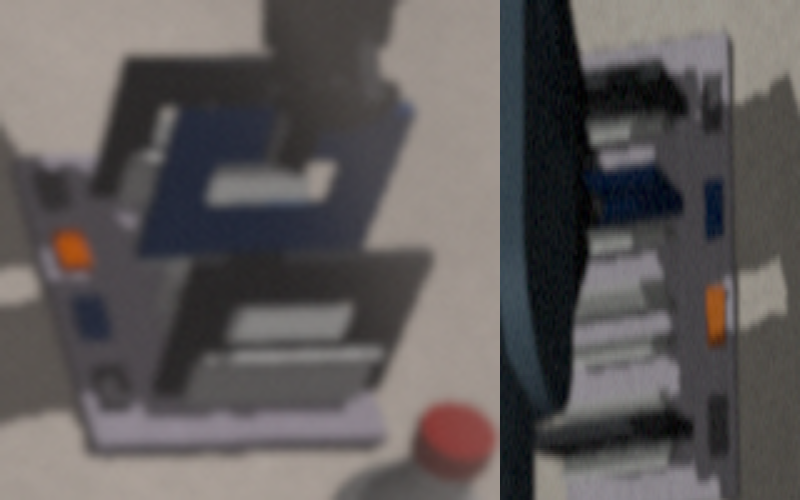

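The blue plate is about 6 mm above the slot mouth, between the front grey plate and the rear one, and in line with the blue tab (top crop 715,208). I lower it slowly.

>>> play_rows --rows '[[[0,0,0,0.5,1,-5,1],[0,0,0,1,1,-10,1],[0,0,0,1,1,-15,1],[0,0,0,1,1,-19,1],[0,0,0,1,1,-22,1]]]'

```text
time_s: 6.23
ee_pos: [529.5, 244.6, 132.5]
tool_rot: [-0.0, 0.668, 0.744, 0.0]
ft_force: [0.1, -0.4, -2.5]
grip_width: 7.5
finger_force: 49.2
```

Run:
```python
from h import *
np.set_printoptions(precision=1,suppress=True)
for p,z in(((442.6,241),60),((487,239.6),60)):print(plane("scene",p,z))
for p in((452,240),(501.6,240)):print("grey far top",plane("scene",p,108))
o=telemetry.get_obs();print(o["ft_force"],o["wrist_torque"],o["ee_pos"])
```

```text
[533.1 184.7  60. ]
[521.3 299.6  60. ]
grey far top [576.2 191.2 108. ]
grey far top [569.1 311.6 108. ]
[ 0.1 -0.4 -2.5] [ 0.  0. -0.] [529.5 244.6 132.5]
```

>>> play_rows --rows '[[[0,0,0,0,0,-4,1],[0,0,0,0,0,-8,1],[0,0,0,0,0,-12,1],[0,0,0,0,0,-16,1],[0,0,0,0,0,-18,1]]]'

```text
time_s: 6.65
ee_pos: [529.2, 244.5, 113.9]
tool_rot: [-0.001, 0.668, 0.744, -0.0]
ft_force: [1.2, 0.2, -2.2]
grip_width: 7.2
finger_force: 49.2
```

>>> play_rows --rows '[[[0,0,0,0,0,-1.5,1],[0,0,0,0,0,-3,1],[0,0,0,0,0,-4.5,1],[0,0,0,0,0,-6,1],[0,0,0,0,0,-6,1]]]'

```text
time_s: 7.07
ee_pos: [529.4, 244.5, 108.5]
tool_rot: [-0.0, 0.668, 0.744, -0.0]
ft_force: [-0.0, 0.4, -1.4]
grip_width: 7.1
finger_force: 49.2
```

>>> play_rows --rows '[[[0,0,0,0,0,-0.6,1],[0,0,0,0,0,-1.2,1],[0,0,0,0,0,-1.8,1],[0,0,0,0,0,-2.4,1],[0,0,0,0,0,-3,1]]]'

```text
time_s: 7.48
ee_pos: [529.5, 244.6, 105.7]
tool_rot: [-0.0, 0.668, 0.744, 0.0]
ft_force: [-0.9, -0.2, -1.8]
grip_width: 7.1
finger_force: 49.2
```

>>> play_rows --rows '[[[0,0,0,0,0,-0.4,1],[0,0,0,0,0,-0.8,1],[0,0,0,0,0,-1.2,1],[0,0,0,0,0,-1.6,1],[0,0,0,0,0,-2,1]]]'

```text
time_s: 7.9
ee_pos: [529.7, 244.8, 104.4]
tool_rot: [-0.0, 0.668, 0.744, 0.0]
ft_force: [-2.1, 0.9, 5.2]
grip_width: 7.2
finger_force: 50.1
```

>>> play_rows --rows '[[[0,0,0,0,0,-0.2,1],[0,0,0,0,0,-0.5,1],[0,0,0,0,0,-0.5,1]]]'

```text
time_s: 8.15
ee_pos: [529.8, 244.9, 104.4]
tool_rot: [-0.0, 0.668, 0.744, 0.0]
ft_force: [-2.2, 0.5, 6.8]
grip_width: 7.3
finger_force: 50.5
```

>>> play_rows --rows '[[[0,0,0,0,0,0,0.88],[0,0,0,0,0,0,0.82],[0,0,0,0,0,0,0.75],[0,0,0,0,0,0,0.72],[0,0,0,0,0,0,0.72]]]' --newtons 20

```text
time_s: 8.57
ee_pos: [529.4, 244.5, 103.0]
tool_rot: [-0.0, 0.668, 0.744, -0.0]
ft_force: [0.0, -0.1, -0.0]
grip_width: 24.0
finger_force: 0.0
```

>>> play_rows --rows '[[[0,0,0,0,0,8,0.72],[0,0,0,0,0,25,0.72],[0,0,0,0,0,55,0.72],[0,0,0,0,0,90,0.72],[0,0,0,0,0,125,0.72]]]'

```text
time_s: 8.98
ee_pos: [529.0, 244.4, 229.6]
tool_rot: [-0.001, 0.668, 0.744, -0.0]
ft_force: [0.6, 0.3, 0.2]
grip_width: 24.2
finger_force: 0.0
```

Run:
```python
from h import *
R=tool(-5.4,35);c=np.array([575.4,-347.2,64.0]);z=R.as_matrix()[:,2]
g=c-42*z;delta(R,g-100*z);print(g,(g-100*z),z*100)
r0,p0=now();print((R*r0.inv()).as_rotvec(degrees=True)/2)
```

```text
rot [  0.22 -35.14 -11.18] | 36.9 shift [ -34.7 -583.9  -49.3]
[ 551.41670288 -344.93291094   98.40438586] [ 494.3136145  -339.53507984  180.31959029] [ 57.10308838  -5.3978311  -81.91520443]
[  0.10966322 -17.56975413  -5.59235534]
```

>>> play_rows --rows '[[[0,-3.5,-1.1,-2,-30,5,0.5],[0,-7,-2.2,-4,-65,10,0.5],[0,-10.5,-3.4,-7,-104,10,0.5],[0.1,-14,-4.5,-9,-143,10,0.5],[0.1,-17.6,-5.6,-12,-182,10,0.5]]]'

```text
time_s: 9.4
ee_pos: [517.4, 61.2, 239.4]
tool_rot: [0.115, 0.695, 0.702, 0.104]
ft_force: [1.1, -0.5, -0.1]
grip_width: 42.8
finger_force: 0.0
```

>>> play_rows --rows '[[[0,-3.5,-1.1,-2,-39,0,0.5],[0,-7,-2.2,-4,-78,0,0.5],[0,-10.5,-3.4,-7,-117,0,0.5],[0.1,-14,-4.5,-9,-156,0,0.5],[0.1,-17.6,-5.6,-12,-195,0,0.5]]]'

```text
time_s: 9.82
ee_pos: [505.2, -134.3, 239.6]
tool_rot: [0.226, 0.705, 0.641, 0.204]
ft_force: [1.9, 0.3, -0.4]
grip_width: 42.7
finger_force: 0.0
```

>>> play_rows --rows '[[[0,0,0,-2,-38,-8,0.5],[0,0,0,-4,-77,-20,0.5],[0,0,0,-6,-116,-32,0.5],[0,0,0,-8,-155,-44,0.5],[0,0,0,-10,-190,-55,0.5]]]'

```text
time_s: 10.23
ee_pos: [494.9, -325.1, 183.4]
tool_rot: [0.224, 0.705, 0.641, 0.203]
ft_force: [0.5, 0.8, 0.8]
grip_width: 42.1
finger_force: 0.0
```

>>> play_rows --rows '[[[0,0,0,0,-10,-4,0.5],[0,0,0,0,-17,-4,0.5],[0,0,0,0,-17,-4,0.5]]]'

```text
time_s: 10.48
ee_pos: [495.5, -340.2, 179.6]
tool_rot: [0.223, 0.705, 0.641, 0.203]
ft_force: [-0.6, 0.3, 0.8]
grip_width: 42.7
finger_force: 0.0
```

Run:
```python
from h import *
delta(tool(-5.4,35),[551.4,-345,98.4]);o=telemetry.get_obs();print(o["time_s"],o["grip_width"],np.round(o["joints"],2))
for n in M:cv2.imwrite(f"pics/b1{n}.png",cams.read_camera(n)[:,:,::-1])
I=[cv2.imread(f"pics/b1{n}.png") for n in M]
cv2.imwrite("pics/b1.png",np.hstack([cv2.resize(I[0][190:290,415:515],(400,400),interpolation=2),cv2.resize(I[1][210:325,110:225],(400,400),interpolation=2)]))
```

```text
rot [0.02 0.13 0.06] | 0.1 shift [ 55.9  -4.8 -81.2]
10.4833 42.68562969034411 [-0.96  0.01  2.05  0.68  0.78 -1.29]
```

View pics/b1.png

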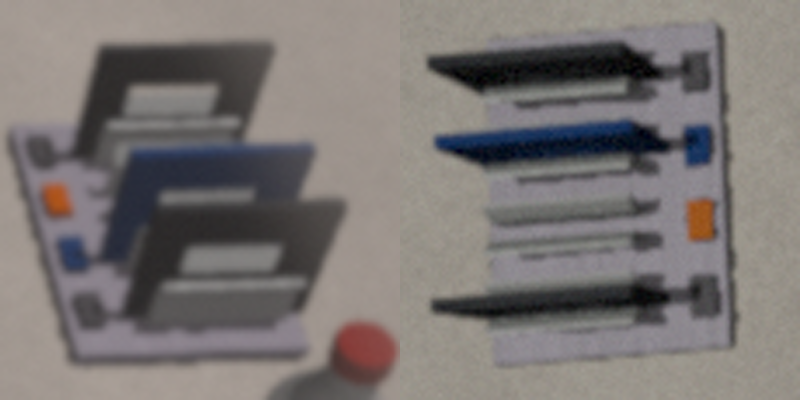

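Blue stands upright and fully down in its slot. In the top crop it spans 437–655, in line with the grey plates. I carry on to the orange grasp.

>>> play_rows --rows '[[[0,0,0,10,-1,-15,0.5],[0,0,0,20,-2,-30,0.5],[0,0,0,30,-3,-44,0.5],[0,0,0,40,-4,-58,0.5],[0,0,0,45,-4,-65,0.5]]]'

```text
time_s: 11.0
ee_pos: [541.3, -341.2, 113.4]
tool_rot: [0.222, 0.704, 0.643, 0.203]
ft_force: [1.3, 0.4, -0.2]
grip_width: 42.7
finger_force: 0.0
```

>>> play_rows --rows '[[[0,0,0,3,0,-4,0.5],[0,0,0,6,-0.5,-8.5,0.5],[0,0,0,9,-1,-13,0.5],[0,0,0,11,-1,-16,0.5],[0,0,0,11,-1,-16,0.5]]]'

```text
time_s: 11.42
ee_pos: [551.5, -344.3, 98.0]
tool_rot: [0.223, 0.705, 0.642, 0.203]
ft_force: [-0.8, -1.0, 0.0]
grip_width: 42.6
finger_force: 0.0
```

Run:
```python
from h import *
delta(tool(-5.4,35),[551.4,-345,98.4]);o=telemetry.get_obs();print(o["time_s"],o["grip_width"],o["ft_force"])
I=[cams.read_camera(n)[:,:,::-1] for n in("scene","top")]
cv2.imwrite("pics/g2.png",np.hstack([cv2.resize(I[0][170:290,170:290],(400,400)),cv2.resize(I[1][185:285,375:475],(400,400))]))
```

```text
rot [0.   0.11 0.  ] | 0.1 shift [-0.1 -0.7  0.4]
11.4167 42.59753218765171 [-0.79742721 -1.01300889  0.00485446]
```

View pics/g2.png

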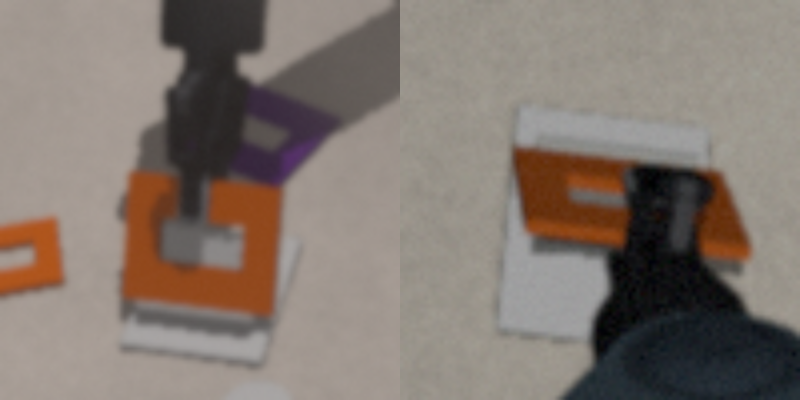

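The front finger appears a little left of the plate's middle (crop 193 against 206). That is the parallax expected from a finger standing 20–30 mm in front, so I close.

>>> play_rows --rows '[[[0,0,0,0,0,0,0.7],[0,0,0,0,0,0,0.8],[0,0,0,0,0,0,0.9],[0,0,0,0,0,0,1],[0,0,0,0,0,0,1]]]' --newtons 50

```text
time_s: 11.93
ee_pos: [551.5, -344.7, 98.7]
tool_rot: [0.223, 0.705, 0.641, 0.203]
ft_force: [-3.1, 1.1, 3.4]
grip_width: 7.1
finger_force: 49.4
```

>>> play_rows --rows '[[[0,0,0,0,0,0,1],[0,0,0,0,0,0,1],[0,0,0,0,0,0,1],[0,0,0,0,0,0,1]]]'

```text
time_s: 12.27
ee_pos: [551.5, -344.7, 98.7]
tool_rot: [0.223, 0.705, 0.641, 0.203]
ft_force: [-3.9, 1.8, 5.6]
grip_width: 7.5
finger_force: 49.8
```

>>> play_rows --rows '[[[0,0,0,0,0,8,1],[0,0,0,0,0,30,1],[0,0,0,0,0,65,1],[0,0,0,0,0,105,1],[0,0,0,0,0,140,1]]]'

```text
time_s: 12.68
ee_pos: [551.1, -344.0, 239.6]
tool_rot: [0.223, 0.705, 0.642, 0.203]
ft_force: [1.5, 0.0, -0.8]
grip_width: 7.4
finger_force: 49.1
```

Run:
```python
from h import *
R=tool(6.2,0);delta(R,[481.7,239.3,250]);r0,p0=now();print((R*r0.inv()).as_rotvec(degrees=True)/2)
```

```text
rot [-0.24 35.1  11.25] | 36.9 shift [-69.4 583.3  10.4]
[-0.12051685 17.5508902   5.62576843]
```

>>> play_rows --rows '[[[0,3.5,1.1,-4,20,3,1],[0,7,2.2,-9,50,6,1],[0,10.5,3.4,-14,85,10,1],[-0.1,14,4.5,-19,120,10,1],[-0.1,17.6,5.6,-24,155,10,1]]]'

```text
time_s: 13.1
ee_pos: [526.6, -188.1, 248.5]
tool_rot: [0.112, 0.696, 0.702, 0.101]
ft_force: [0.5, 1.0, -2.3]
grip_width: 7.2
finger_force: 49.1
```

>>> play_rows --rows '[[[0,3.5,1.1,-5,35,0,1],[0,7,2.2,-10,70,0,1],[0,10.5,3.4,-15,105,0,1],[-0.1,14,4.5,-20,140,0,1],[-0.1,17.6,5.6,-25,175,0,1]]]'

```text
time_s: 13.52
ee_pos: [501.6, -12.8, 248.4]
tool_rot: [-0.001, 0.668, 0.744, -0.001]
ft_force: [1.6, 0.2, -1.4]
grip_width: 7.1
finger_force: 49.1
```

>>> play_rows --rows '[[[0,0,0,-4,35,0,1],[0,0,0,-8,70,0,1],[0,0,0,-12,105,0,1],[0,0,0,-16,135,0,1],[0,0,0,-20,165,0,1]]]'

```text
time_s: 13.93
ee_pos: [481.6, 152.2, 248.0]
tool_rot: [-0.0, 0.668, 0.744, -0.0]
ft_force: [-0.1, 0.2, -1.9]
grip_width: 7.4
finger_force: 49.1
```

>>> play_rows --rows '[[[0,0,0,0,28,0,1],[0,0,0,0,55,0,1],[0,0,0,0,75,0,1],[0,0,0,0,88,0,1],[0,0,0,0,88,0,1]]]'

```text
time_s: 14.35
ee_pos: [482.0, 240.3, 248.0]
tool_rot: [-0.0, 0.667, 0.745, -0.0]
ft_force: [0.1, 0.2, -0.9]
grip_width: 7.4
finger_force: 49.1
```

```bash
python3 - <<'E'
from h import *
delta(tool(6.2,0),[481.7,239.3,155])
for n in M:cv2.imwrite(f"pics/h3{n}.png",cams.read_camera(n)[:,:,::-1])
E
sed -i 's/(3,150,80),(18/(3,90,50),(18/' m.py
python3 - <<'E' | tail -7
from k import *
held("o","h3",(430,140,530,215),160,256)
E
```

```text
rot [-0.02 -0.05 -0.1 ] | 0.1 shift [ -0.3  -1.  -93. ]
tab o top 81.0 (195.98765432098764, 272.7283950617284) [488.4 161.3  20. ]
[[459.0, 168.0], [505.0, 167.0], [449.0, 200.0], [492.0, 197.0]]
[490.4 188.1 256. ]
[478.9 296.4 256. ]
[490.8 185.7 160. ]
[472.4 294.7 160. ]
top mid [484.6 242.3 256. ] bot mid [481.6 240.2 160. ] yaw [np.float64(6.056267550614988), np.float64(9.598282992494285)] w 108.91860015973859 110.52204662483608
```

>>> play_rows --rows '[[[0,0,0,-0.3,-0.5,-20,1],[0,0,0,-0.3,-0.8,-45,1],[0,0,0,-0.3,-0.8,-70,1],[0,0,0,-0.3,-0.8,-88,1],[0,0,0,-0.3,-0.8,-94,1]]]'

```text
time_s: 14.87
ee_pos: [480.3, 235.9, 150.8]
tool_rot: [-0.002, 0.669, 0.743, -0.003]
ft_force: [-0.8, -1.0, -1.7]
grip_width: 7.7
finger_force: 49.0
```

>>> play_rows --rows '[[[0,0,0,0,0,-5,1],[0,0,0,0,0,-10,1],[0,0,0,0,0,-15,1],[0,0,0,0,0,-19,1],[0,0,0,0,0,-22,1]]]'

```text
time_s: 15.28
ee_pos: [482.6, 237.8, 132.6]
tool_rot: [0.0, 0.668, 0.744, 0.0]
ft_force: [0.4, 0.4, -2.0]
grip_width: 7.2
finger_force: 49.0
```

>>> play_rows --rows '[[[0,0,0,-0.3,0.5,-4,1],[0,0,0,-0.5,1,-8,1],[0,0,0,-0.5,1.5,-12,1],[0,0,0,-0.5,1.5,-16,1],[0,0,0,-0.5,1.5,-18,1]]]'

```text
time_s: 15.7
ee_pos: [481.4, 239.3, 113.5]
tool_rot: [-0.0, 0.668, 0.744, -0.0]
ft_force: [-0.4, 0.6, -0.8]
grip_width: 7.3
finger_force: 49.0
```

>>> play_rows --rows '[[[0,0,0,0,0,-1.5,1],[0,0,0,0,0,-3,1],[0,0,0,0,0,-4.5,1],[0,0,0,0,0,-6,1],[0,0,0,0,0,-7,1]]]'

```text
time_s: 16.12
ee_pos: [481.7, 239.3, 107.1]
tool_rot: [-0.0, 0.668, 0.744, 0.0]
ft_force: [0.4, -0.8, -1.6]
grip_width: 7.4
finger_force: 49.0
```

>>> play_rows --rows '[[[0,0,0,0,0,-0.5,1],[0,0,0,0,0,-1,1],[0,0,0,0,0,-1.5,1],[0,0,0,0,0,-2,1],[0,0,0,0,0,-2.5,1]]]'

```text
time_s: 16.53
ee_pos: [481.7, 239.3, 104.7]
tool_rot: [-0.0, 0.668, 0.744, 0.0]
ft_force: [-0.3, 0.5, -0.9]
grip_width: 7.4
finger_force: 49.0
```

>>> play_rows --rows '[[[0,0,0,0,0,-0.4,1],[0,0,0,0,0,-0.8,1],[0,0,0,0,0,-1.2,1],[0,0,0,0,0,-1.6,1],[0,0,0,0,0,-2,1]]]'

```text
time_s: 16.95
ee_pos: [481.8, 239.2, 102.9]
tool_rot: [-0.0, 0.668, 0.744, -0.0]
ft_force: [-0.3, -1.1, 2.1]
grip_width: 7.0
finger_force: 49.6
```

>>> play_rows --rows '[[[0,0,0,0,0,-0.3,1],[0,0,0,0,0,-0.6,1],[0,0,0,0,0,-0.9,1],[0,0,0,0,0,-0.9,1]]]'

```text
time_s: 17.28
ee_pos: [482.1, 239.1, 102.8]
tool_rot: [0.0, 0.668, 0.744, -0.0]
ft_force: [-1.8, -3.5, 6.7]
grip_width: 7.3
finger_force: 50.4
```

Orange is on the slot floor, with contact at the expected height. I release and retreat.

>>> play_rows --rows '[[[0,0,0,0,0,0,0.88],[0,0,0,0,0,0,0.82],[0,0,0,0,0,0,0.75],[0,0,0,0,0,0,0.72],[0,0,0,0,0,0,0.72]]]' --newtons 20

```text
time_s: 17.7
ee_pos: [481.6, 239.3, 101.7]
tool_rot: [-0.0, 0.668, 0.744, -0.0]
ft_force: [-0.8, -0.1, 0.2]
grip_width: 23.9
finger_force: 0.0
```

>>> play_rows --rows '[[[0,0,0,0,0,8,0.72],[0,0,0,0,0,25,0.72],[0,0,0,0,0,55,0.72],[0,0,0,0,0,90,0.72],[0,0,0,0,0,125,0.72]]]'

```text
time_s: 18.12
ee_pos: [481.1, 239.2, 228.2]
tool_rot: [-0.001, 0.668, 0.744, -0.0]
ft_force: [1.2, 0.2, 0.3]
grip_width: 23.7
finger_force: 0.0
```

>>> play_rows --rows '[[[0,0,0,0,-35,5,0.72],[0,0,0,0,-70,10,0.72],[0,0,0,0,-105,10,0.72],[0,0,0,0,-140,10,0.72],[0,0,0,0,-175,10,0.72]]]'

```text
time_s: 18.53
ee_pos: [481.5, 62.9, 237.8]
tool_rot: [0.0, 0.668, 0.744, 0.0]
ft_force: [1.8, 0.1, -0.5]
grip_width: 24.0
finger_force: 0.0
```

>>> play_rows --rows '[[[0,0,0,0,-30,0,0.72],[0,0,0,0,-50,0,0.72],[0,0,0,0,-60,0,0.72],[0,0,0,0,-60,0,0.72]]]'

```text
time_s: 18.87
ee_pos: [481.8, 2.9, 237.3]
tool_rot: [0.0, 0.669, 0.743, 0.0]
ft_force: [-0.2, -0.3, -0.2]
grip_width: 23.7
finger_force: 0.0
```

Run:
```python
from h import *
I=[cams.read_camera(n)[:,:,::-1] for n in("scene","top")]
cv2.imwrite("pics/end.png",np.hstack([cv2.resize(I[0][190:290,415:515],(400,400),interpolation=2),cv2.resize(I[1][210:325,110:225],(400,400),interpolation=2)]))
```

```text
(no output)
```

View pics/end.png

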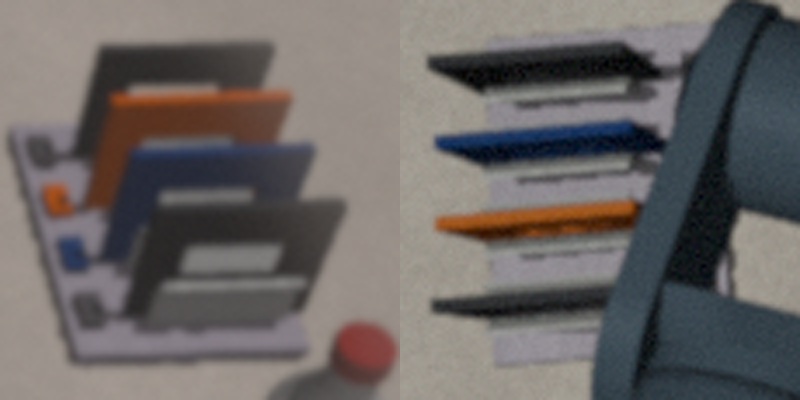

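Orange and blue both stand upright and fully down in their own slots, level with the grey plates. The top edges are evenly stepped in the scene crop at rows 45, 92, 148 and 200.

```bash
python3 -c "
from station import bot;print(bot.finish_job())"
```

```text
the job is handed in; nothing more can be done
None
```

The blue and orange inserts are each in the slot of their own colour, upright, fully down and about centred. I finished in about 19 s of the 61 s allowed and handed the job in; no verdict came back.

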